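Square the press plate in the jig and fit it on the stand

ROBOT

A 6-joint arm with a two-finger parallel gripper is mounted at the origin on a cart in front of the work surface, level with it; the furniture and walls round the work are solid. World frame = base frame: x ahead of the robot, y to its left, z up, the work surface at z = 0. Lengths are in m, angles in rad, forces in N, time in s.
With the tool pointing down it reaches from about 0.2 to 0.875 m from the base axis. Payload 3.4 kg.
Tool frame: the origin (TCP) lies between the finger pads; the fingertips stand 19 mm ahead of it and the grasp point (between the pads) is the TCP; z points along the fingers, y is the line along which they close (so a half turn about z gives the same grasp; the last joint's range is limited). The gripper opens to 94 mm and grips with 3 to 60 N. Pads are 16 mm wide; open, the fingers measure 119 mm over their backs; the gripper's body (75 mm by 177 mm) begins 78 mm behind the grasp point.
Start: joints at [1.126, 0.276, 1.505, -0, 1.361, -0.121], TCP at [0.183, 0.545, 0.224] pointing down, gripper open.
Joint ranges: [-2.89, 2.89], [-0.75, 2.08], [0.22, 2.7], [-1.18, 4.32], [0.11, 2.71], [-2.7, 2.7]. Speed limits (rad/s): [2.57, 2.57, 3.14, 3.14, 3.14, 3.14].

INTERFACE

Orientations are given as a unit quaternion [x, y, z, w].
In Python, from station import bot gives the robot as it stands. The module is installed in compiled form; this text tells all that it offers.
- The arm moves only by the tool arm_command, never from a script. Its argument "deltas" is a list of rows, each a list of 6 numbers: the shift along the tool's x, y, z scaled (see below), then the turn, a rotation vector about the tool's x, y, z scaled (see below). In form: [[x, y, z, wx, wy, wz], ...]. A call has 1 to 12 rows; each row is the pose to reach, as a shift and turn from the pose commanded when the call began, along the tool's axes at that moment; what a row does not reach only later rows make up. The controller multiplies each number of a shift by 0.75 m and each number of a turn by 1.5 rad. A row lasts 1/10 s, in which the tool goes at most 50 mm and 8.59 degrees, less where a joint would pass 70% of its speed; a pose out of reach is approached as far as the arm can. A call with a number of a shift or a turn outside -1 to 1 is refused whole. A call with a gripper value outside its range is refused whole. "gripper" is the opening, from 0 (shut) to 1 (fully open), set as the call begins (left out, the last holds). The fingers move at their own pace and stop on an object; "force" is the grip in N (left out, the last holds). Time passes only in rows, so rows that repeat a pose let the fingers close. It gives the time, the measured TCP pose, the force, the opening and the grip force at its end, in the units of the state.
- bot.sense(): the state, without advancing time (a new reading comes with each control period).
- bot.read_camera(name): name is "scene" or "top"; returns a dict with "color" (420x560x3 uint8, blue, green, red), "z_map" (420x560 float32, m along the optical axis (not along the pixel's ray), 0 where there is no reading), "fx", "fy", "cx", "cy" (pixels), "view" (4x4, takes a point from world to camera coordinates). Camera axes: x right, y up, looking along -z (the intrinsics and any distortion apply to the point x, -y, -z); pixel columns grow to the right and rows downward; lengths in m; the calibration is good to about 2 mm. A picture is of the moment at which its call begins.
- bot.hand_in(): hands the job in; it is judged then, once.
The state is a dict: "time": time; "joints": joint angles; "joint_vel": joint speeds; "tau": joint torques, N m; "eef_pos": TCP position; "orientation": TCP orientation; "wrist_force": force on the tool from outside, world axes, zero at the start; "wrist_torque": the same for the moment, N m; "grip_width": finger opening in m; "finger_force": force on a finger pad.
Only numpy, scipy, OpenCV 4.12 (cv2) and the standard library are available. Lean on these libraries where they do the work, as an engineer would, in place of code of your own. Each camera call takes 0.05 s, during which the arm holds its last target. There are 200 camera calls.

TASK

Take the long plate with the round hole out of the plate rack and lay it flat on the squaring jig, slide it fully home into the corner so that it lies against both fences, and let go of it. Then take it up again and lower it over the upright shaft of the stand until it lies flat on the grey foot, its long side along the foot's, and let go. Leave the other plates in the rack and do not tip or shift the glassware and the jar.

Things in the scene. Friction and masses are not known exactly. Their poses are not given: they have to be found in the camera images.
- press_plate: Plate to fit: aluminium, 110 x 56 x 10 mm, 0.15 kg, with a 20 mm round through hole at its centre. Origin: its centre. x is normal to its faces (10 mm), y along its length, z across its width. Same either way round or face up. It starts standing on a long edge in one of the rack's three slots, z up, top edge 62 mm above the worktop, to be pinched from above across its thickness.
- plain_plate: A bystander in another slot of the rack: same size and material as the press plate, no hole. Origin at its centre, same axes.
- short_plate: A bystander in another slot of the rack: 80 x 56 x 10 mm, no hole. Origin at its centre, same axes.
- plate_rack: Fixed grey plastic rack, base 170 (x) x 90 (y) x 6 mm, three slots along its y at x = -55, 0, 55 mm. Each slot is 12 mm wide and 22 mm deep, between four small uprights with tops 28 mm above the worktop; above these 45 mm are free between neighbouring plates. Origin: centre of the underside; z up.
- jig: Fixed squaring jig: dark base 135 (x) x 165 (y) x 5 mm and two aluminium fences 12 mm thick, 14 mm high above the base. Long fence along y on the +x side (far from the robot), with a gap from 25 to 85 mm from the corner where a finger can pass beside the plate; short fence along x on the +y side, reaching 52 mm from the corner. Origin: centre of the underside; z up.
- jig_corner (a point): Inner corner of the jig where the fences' inner faces meet, at the top of the base (5 mm above the worktop), axes as the jig's. The base reaches 120 mm from here to -x and 150 mm to -y. The plate fully home, flat, long side on the long fence, has its centre at x = -28, y = -55, z = 5 mm from here.
- stand: Fixed stand: grey foot block 46 (x) x 110 (y) x 24 mm, narrower than the plate, with an upright round steel shaft, 16 mm diameter, at its centre, rising 42 mm above the foot (66 mm above the worktop), top 8 mm tapered to 7 mm. Origin: centre of the underside; z up. The fitted plate's length lies along the foot's y axis, its underside on the foot.
- shaft_foot (a point): On the shaft's axis at the top face of the foot, 24 mm above the worktop. The centre of the fitted plate is 5 mm above it.
- small_beaker: Bystander: empty glass beaker, 57 mm wide, 70 mm tall; origin at the centre of its underside.
- weighing_bottle: Bystander: small glass weighing bottle with knobbed lid, 43 mm wide, 53 mm tall; origin at the centre of its underside.
- flask: Bystander: conical glass flask, 64 mm wide, 102 mm tall; origin at the centre of its underside.
- jar: Bystander: jar with ribbed lid, 68 mm wide, 125 mm tall; origin at the centre of its underside.
- measuring_cylinder: Bystander: tall slender measuring cylinder on a hexagonal foot, 58 mm wide, 167 mm tall; origin at the centre of its underside.
Things that resemble listed ones, but are neither listed nor needed, are in the scene too. Leave any blue or green look-alike of the press_plate alone.

How it is judged:
On the way:
1. the press plate lies flat on the jig, home against both fences (centre within 2 mm, long side within 2 degrees of the long fence), and is released (x of press_plate in the frame of jig_corner between -0.03 and -0.026 m and y of press_plate in the frame of jig_corner between -0.057 and -0.053 m and z of press_plate in the frame of jig_corner below 0.0065 m and angle between the x axis of press_plate and the z axis of jig, either way round below 0.05 rad and angle between the y axis of press_plate and the y axis of jig, either way round below 0.035 rad and contact force between the fingers and press_plate below 0.05 N and linear speed of press_plate below 0.02 m/s), for 0.3 s.
At the end, for the whole second after the job is handed in: The press plate lies flat on the foot with the shaft through its hole (centre within 4 mm of the axis, height within 2.5 mm, tilt under 3.4 degrees), its length within 8 degrees of the foot's, released and at rest; the other two plates are still in their slots (moved under 20 mm) (horizontal distance between press_plate and shaft_foot below 0.004 m and z of press_plate in the frame of shaft_foot between 0.003 and 0.0075 m and angle between the x axis of press_plate and the z axis of stand, either way round below 0.06 rad and angle between the y axis of press_plate and the y axis of stand, either way round below 0.14 rad and linear speed of press_plate below 0.02 m/s and contact force between the fingers and press_plate below 0.05 N and distance of each of plain_plate, short_plate from where it was at the start of the episode below 0.02 m); the robot touches nothing.
It fails at once if a glass bystander or the jar is tipped (over 30 degrees) or shifted by more than 30 mm (distance of any of small_beaker, weighing_bottle, flask, jar, measuring_cylinder from where it was at the start of the episode above 0.03 m or angle between any of small_beaker, weighing_bottle, flask, jar, measuring_cylinder's own z axis and vertical above 0.52 rad).
It fails at once if another plate is taken out of its slot (distance of any of plain_plate, short_plate from where it was at the start of the episode above 0.02 m).
It also fails if it takes over 72 s, if anything falls off the work surface, if the arm or the gripper's body presses on something with over 40 N, if the wrist force passes 120 N, or if a joint passes its speed limit or range.

## Working session

There is one attempt and no reset: what is moved stays moved. The work goes in short steps, Python scripts to look and compute and a tool call to move; the robot and the scene stay as the last step left them, time stands still between calls to the robot, and variables do not carry over. Pictures are saved under pics/ and viewed, at most 10 in all, crops included, and the job is handed in when it is done.

Besides the shell and the picture viewer there is one more tool, called by a JSON object that holds its "name" and its "arguments". arm_command: Moves the arm, as the interface text tells. Shifts and turns lie within -1 to 1; 1 stands for 0.75 m of shift or 1.5 rad of turn. Its arguments: {"type":"object","properties":{"deltas":{"type":"array","items":{"type":"array","items":{"type":"number"}}},"gripper":{"type":"number"},"force":{"type":"number"}},"required":["deltas"]}

```bash
mkdir -p pics; cat > h.py <<'E'
import numpy as np, cv2
from station import bot
from scipy.spatial.transform import Rotation as R
def snap(name):
    c=bot.read_camera(name); np.savez(f'pics/{name}.npz',**{k:np.asarray(v) for k,v in c.items()}); return c
def load(name): return dict(np.load(f'pics/{name}.npz'))
def cloud(c):
    z=c['z_map']; v,u=np.mgrid[:z.shape[0],:z.shape[1]]
    x=(u-c['cx'])/c['fx']*z; y=-(v-c['cy'])/c['fy']*z
    p=np.stack([x,y,-z,np.ones_like(z)],-1)@np.linalg.inv(c['view']).T
    p=p[...,:3]; p[z==0]=np.nan; return p
E
python3 - <<'E'
from h import *
print(bot.sense())
for n in('scene','top'):
    c=snap(n); cv2.imwrite(f'pics/{n}0.png',cv2.resize(c['color'],None,fx=1.42,fy=1.42,interpolation=cv2.INTER_CUBIC))
    print(n,{k:v for k,v in c.items() if k not in('color','z_map')})
E
```

```text
{'time': 0.0, 'joints': array([ 1.12599470e+00,  2.76616235e-01,  1.50613047e+00, -4.14209300e-06,
        1.36070414e+00, -1.21007896e-01]), 'joint_vel': array([ 1.36021396e-03,  7.66509441e-05, -6.66391814e-04, -4.12154274e-04,
        1.33225719e-03, -8.90099525e-04]), 'tau': array([-9.57681114e-04, -4.04583478e+01, -2.37226939e+01,  6.98682829e-02,
        3.46502848e-02, -1.53550641e-04]), 'eef_pos': array([0.18272205, 0.54462585, 0.22359367]), 'orientation': array([ 1.61190056e-01,  9.86922947e-01, -8.92731740e-04, -2.57409883e-04]), 'wrist_force': array([-0.86478959,  0.22365464,  0.28632245]), 'wrist_torque': array([-0.03453562,  0.01518528,  0.00231777]), 'finger_force': 0.0, 'grip_width': 0.09430656719237121}
scene {'fx': 488.67425566645085, 'fy': 488.67425566645085, 'cx': 283.1309142062103, 'cy': 197.89086709727587, 'view': array([[-0.53706327, -0.84347133, -0.01091657,  0.3602718 ],
       [ 0.36685894, -0.24520426,  0.89737918, -0.2281505 ],
       [-0.75959039,  0.47794455,  0.4411252 , -0.97923129],
       [ 0.        ,  0.        ,  0.        ,  1.        ]])}
top {'fx': 407.7873297440832, 'fy': 407.7873297440832, 'cx': 280.7233134305666, 'cy': 210.10244223478097, 'view': array([[-0.00843508, -0.99994922, -0.00551429,  0.07877453],
       [ 0.99264141, -0.00903934,  0.12075311, -0.55719334],
       [-0.12079682, -0.00445515,  0.99266726, -1.19804649],
       [ 0.        ,  0.        ,  0.        ,  1.        ]])}
```

View pics/scene0.png

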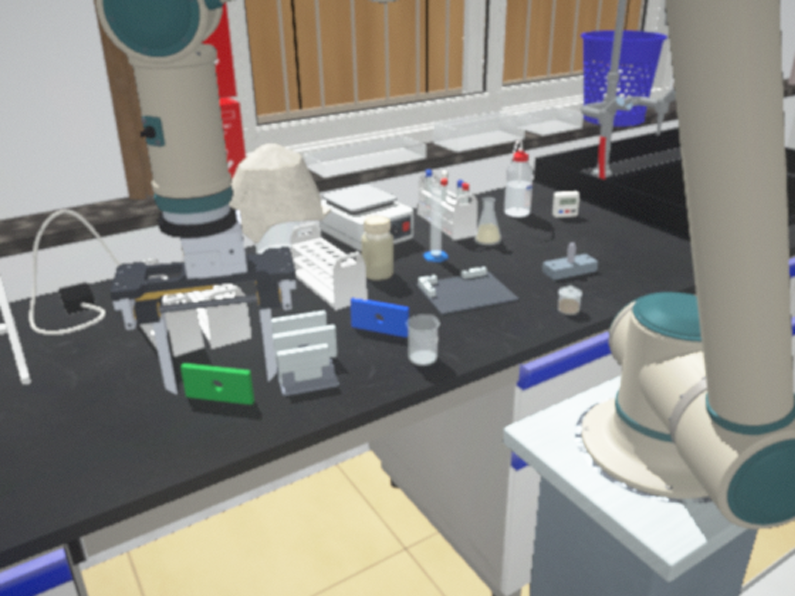

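View pics/top0.png

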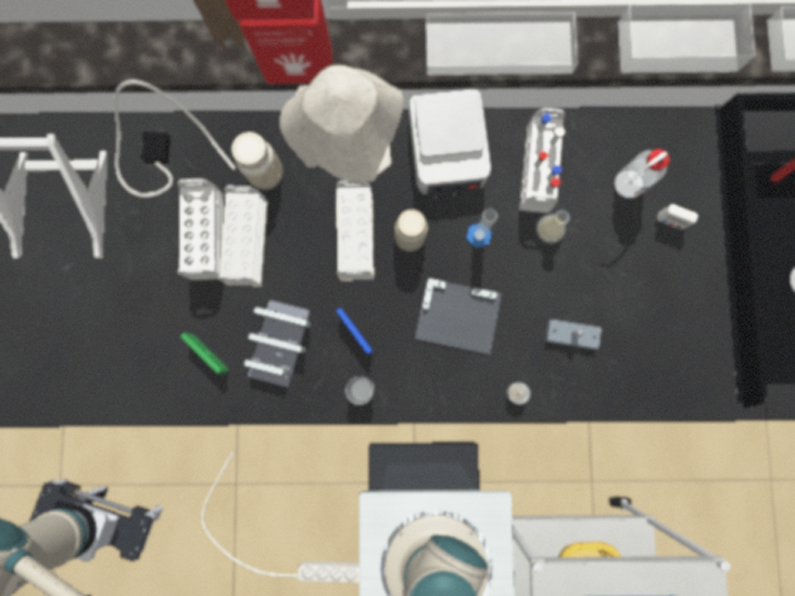

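```bash
python3 - <<'E'
from h import *
c=load('scene');t=load('top')
a=cv2.resize(c['color'][205:285,180:260],(560,560),interpolation=cv2.INTER_CUBIC)
cv2.imwrite('pics/s1.png',a)
b=cv2.resize(t['color'][180:295,120:430],(800,297),interpolation=cv2.INTER_CUBIC)
b1=cv2.resize(t['color'][205:280,165:265],(400,300),interpolation=cv2.INTER_CUBIC)
b2=cv2.resize(t['color'][190:265,285:385],(400,300),interpolation=cv2.INTER_CUBIC)
cv2.imwrite('pics/t1.png',np.vstack([b,np.hstack([b1,b2])]))
for n,k in(('scene',c),('top',t)): print(n,np.linalg.inv(k['view'])[:3,3])
P=cloud(t)
for (u,v,n) in[(281,316,'rackS'),(275,343,''),(265,368,''),(360,390,'beaker'),(518,393,'wb'),(410,230,'jar'),(480,235,'cyl'),(550,228,'flask'),(460,320,'jig'),(560,335,'foot'),(354,330,'blue'),(204,352,'green'),(435,423,'edge'),(352,230,'whiterack')]:
    print(n,P[int(v/1.42),int(u/1.42)].round(3))
E
```

```text
scene [-0.46662688  0.71595371  0.64063404]
top [0.40903745 0.0683964  1.25697873]
rackS [0.521 0.32  0.064]
 [0.466 0.331 0.063]
 [0.413 0.351 0.06 ]
beaker [0.367 0.16  0.002]
wb [ 0.359 -0.17   0.038]
jar [0.688 0.052 0.123]
cyl [ 0.69  -0.099  0.058]
flask [ 0.703 -0.246  0.061]
jig [ 0.514 -0.056  0.002]
foot [ 0.48  -0.267  0.026]
blue [0.491 0.168 0.051]
green [0.45  0.482 0.049]
edge [ 0.296 -0.     0.   ]
whiterack [0.702 0.173 0.067]
```

View pics/s1.png

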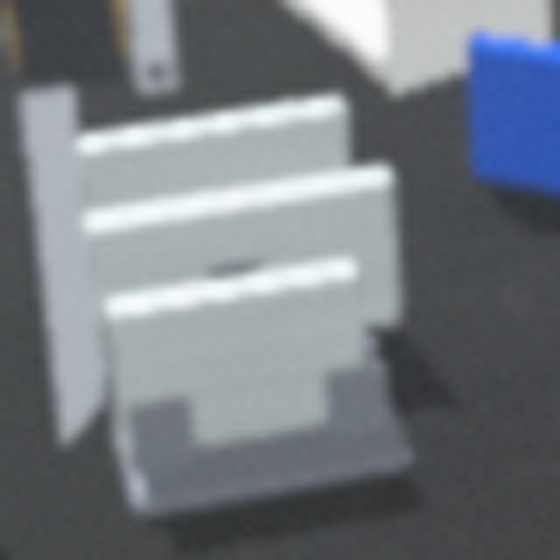

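View pics/t1.png

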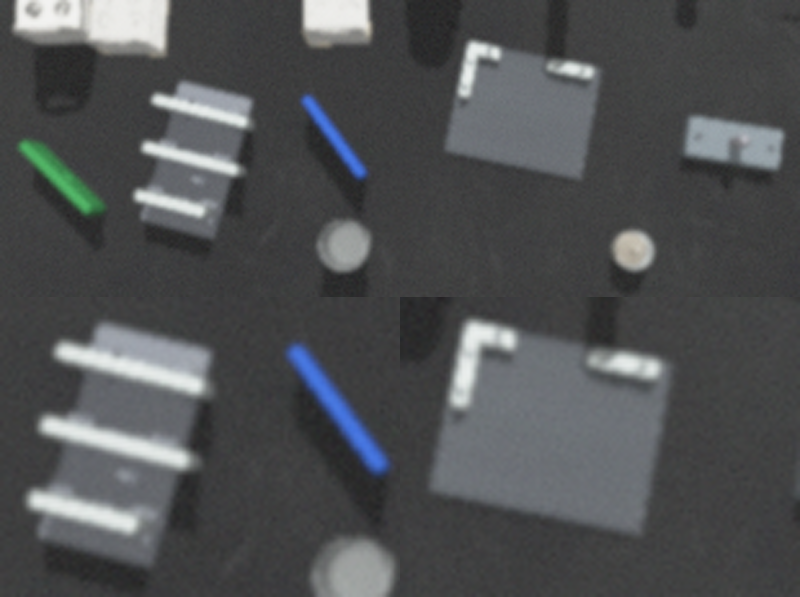

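```bash
cat >> h.py <<'E'
def ray(c,uv,z):
    uv=np.atleast_2d(np.float64(uv)); Vi=np.linalg.inv(c['view'])
    d=np.c_[(uv[:,0]-c['cx'])/c['fx'],-(uv[:,1]-c['cy'])/c['fy'],-np.ones(len(uv))]@Vi[:3,:3].T
    o=Vi[:3,3]; return (o+d*((z-o[2])/d[:,2])[:,None])
def proj(c,p):
    q=np.c_[np.atleast_2d(p),np.ones(len(np.atleast_2d(p)))]@c['view'].T
    return np.c_[c['cx']+c['fx']*q[:,0]/-q[:,2],c['cy']-c['fy']*q[:,1]/-q[:,2]]
def rect(c,box,lo,hi,z,S=8):
    """min-area rect (world) of grey-level band in a pixel box u0,v0,u1,v1"""
    u0,v0,u1,v1=box; g=cv2.cvtColor(c['color'],cv2.COLOR_BGR2GRAY)[v0:v1,u0:u1]
    g=cv2.resize(g,None,fx=S,fy=S,interpolation=cv2.INTER_CUBIC)
    m=((g>=lo)&(g<=hi)).astype(np.uint8)
    n,l,st,_=cv2.connectedComponentsWithStats(m); k=1+np.argmax(st[1:,4]); 
    v,u=np.nonzero(l==k); w=ray(c,np.c_[(u+.5)/S-.5+u0,(v+.5)/S-.5+v0],z)[:,:2]
    (cx,cy),(a,b),an=cv2.minAreaRect(np.float32(w*1000))
    if a>b: a,b,an=b,a,an+90   # b long; 'an' direction of short side
    return np.round([cx,cy,a,b,(an+90)%180-90],1), np.round(w.mean(0)*1000,1)
E
python3 - <<'E'
from h import *
t=load('top'); g=cv2.cvtColor(t['color'],cv2.COLOR_BGR2GRAY)
print('plate');
for v in ((207,229),(229,248),(248,266)):
    print(rect(t,(165,v[0],225,v[1]),160,255,.062))
print('jig', rect(t,(285,195,360,255),62,115,.005), rect(t,(285,195,360,255),62,255,.008))
print('jig fence', rect(t,(290,195,318,225),150,255,.019), rect(t,(325,200,355,215),150,255,.019))
print('foot', rect(t,(380,215,430,255),85,255,.024),rect(t,(380,215,430,255),75,255,.024),rect(t,(380,215,430,255),100,255,.024))
print(g[225:252,384:428:2])
E
```

```text
plate
(array([528.2, 318. ,  30.3, 112.4, -15.2]), array([525.1, 313.3]))
(array([467.2, 330. ,  16.8, 112.2, -15.3]), array([466.3, 329.4]))
(array([416.6, 352.2,  17. ,  82. , -14.2]), array([416. , 351.3]))
jig (array([ 5.164e+02, -5.360e+01,  1.850e+02,  2.324e+02, -5.000e-01]), array([509. , -66.2])) (array([ 5.161e+02, -5.330e+01,  1.845e+02,  2.319e+02, -5.000e-01]), array([514.5, -62.6]))
jig fence (array([568. ,  -1.8,  41.9,  67.7,  77.6]), array([576. ,   3.9])) (array([ 570. , -110.4,   15.9,   55. ,  -12.6]), array([ 568.9, -113.2]))
foot (array([ 481.5, -297.5,   52.4,  117.4,   -9.9]), array([ 481.4, -297.4])) (array([ 482.6, -297.1,   56.2,  120.9,   -9.9]), array([ 481.8, -297.2])) (array([ 481.3, -297.6,   49.8,  114.3,   -9.8]), array([ 481.4, -297.5]))
[[ 66  85 121 127 120 102  91  88  81  72  74  70  68  64  66  64  64  65
   66  63  63  64]
 [ 68  96 145 156 146 132 127 120 103  91  90  80  74  67  67  68  72  65
   63  66  65  66]
 [ 69 102 154 162 157 153 153 149 136 126 118 107  92  90  80  72  73  70
   64  63  66  66]
 [ 69 105 159 162 161 158 159 160 152 
[... 1494 characters left out ...]
9  65  80  92  99 116 129 135
  133  83  63  65]
 [ 47  49  45  45  46  43  45  47  47  47  47  54  55  58  68  81  90 100
  106  72  61  61]
 [ 55  53  48  54  52  47  46  41  47  46  50  49  51  46  52  52  58  69
   75  61  66  65]
 [ 57  57  59  56  56  52  52  47  45  48  47  51  51  45  43  48  46  53
   64  64  62  60]
 [ 62  62  62  62  60  56  57  56  44  50  51  51  50  47  46  41  42  50
   62  62  63  64]
 [ 61  62  61  61  62  63  59  56  44  48  58  55  54  49  43  45  46  50
   64  62  63  62]
 [ 59  62  64  61  61  62  62  62  47  47  60  64  59  55  51  48  49  51
   59  64  63  66]
 [ 67  63  62  64  63  64  62  60  47  53  61  66  64  61  54  53  57  55
   61  62  64  63]]
```

```bash
python3 - <<'E'
from h import *
t=load('top'); g=cv2.cvtColor(t['color'],cv2.COLOR_BGR2GRAY)
print(g[225,285:360:2],g[195:260:2,325])
for lo in(78,84): print('jig base', rect(t,(285,195,360,255),lo,255,.006))
print('short',rect(t,(293,203,308,222),150,255,.019))
c=load('scene')
def show(c,name,box,S):
    I=cv2.resize(c['color'],None,fx=S,fy=S,interpolation=cv2.INTER_CUBIC)
    def poly(pts,col):
        q=(proj(c,pts)+.5)*S; cv2.polylines(I,[np.int32(q)],True,col,1)
    def fr(x,y,yaw,loc):
        r=R.from_euler('z',yaw,degrees=True).as_matrix(); return np.array(loc)@r.T+[x,y,0]
    poly(fr(.4685,.330,-15,[(-.005,-.055,.062),(.005,-.055,.062),(.005,.055,.062),(-.005,.055,.062)]),(0,0,255))
    poly(fr(.4814,-.2975,-9.9,[(-.023,-.055,.024),(.023,-.055,.024),(.023,.055,.024),(-.023,.055,.024)]),(0,0,255))
    a=np.linspace(0,6.28,12); poly(fr(.4814,-.2975,0,np.c_[.0035*np.cos(a),.0035*np.sin(a),0*a+.066]),(0,255,0))
    u0,v0,u1,v1=box; cv2.imwrite(name,I[v0*S:v1*S,u0*S:u1*S])
    return I[v0*S:v1*S,u0*S:u1*S]
A=show(c,'pics/o1.png',(180,205,280,285),4);B=show(c,'pics/o2.png',(350,155,450,235),4)
C=show(t,'pics/o1.png',(165,205,265,270),4);D=show(t,'pics/o1.png',(360,200,460,265),4)
cv2.imwrite('pics/ov.png',np.vstack([np.hstack([A,B]),np.hstack([C,D])]))
E
```

```text
[ 61  62  64  59  66 102 115 114 115 112 115 114 112 112 111 110 113 114
 111 113 112 114 114 112 112 112 112 112 111 113 114 112  92  68  66  65
  65  65] [ 64  65  69  98 109 110 115 112 114 114 115 116 115 114 115 112 113 111
 109 109 112 112 113 111 108  85  61  62  59  62  63  62  63]
jig base (array([525.1, -54.4, 142.4, 170.9, -12.4]), array([523.7, -54.2]))
jig base (array([525.4, -54.1, 141.1, 169.6, -12.5]), array([523.5, -53.7]))
short (array([560.6,  12.5,  17.2,  46.9,  79.4]), array([560.5,  12.6]))
```

View pics/ov.png

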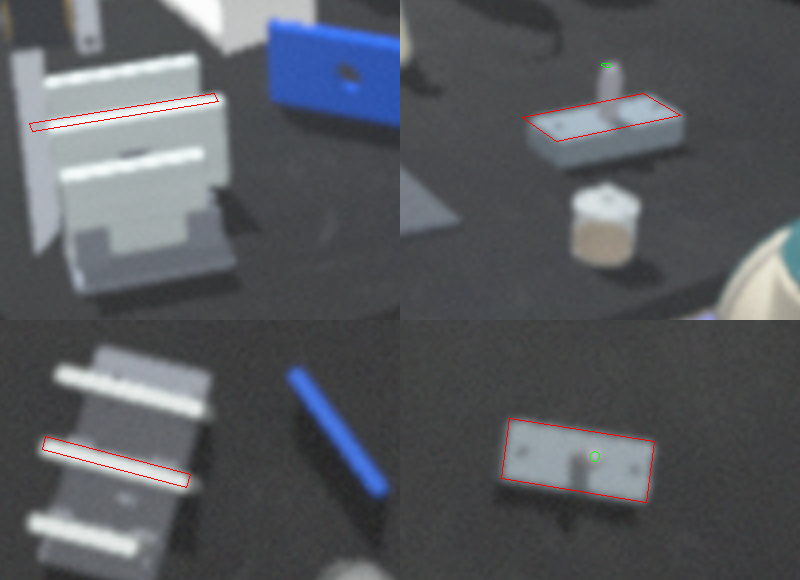

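```bash
cat >> h.py <<'E'
def tool(phi,tilt=0):
    f=np.radians(phi); y=np.array([np.cos(f),np.sin(f),0]); z=np.array([0,0,-1.]); 
    return R.from_matrix(np.c_[np.cross(y,z),y,z])*R.from_euler('x',-tilt,degrees=True)
def delta(p,Rt,p0=None,R0=None):
    s=bot.sense()
    if p0 is None: p0=s['eef_pos']
    if R0 is None: R0=R.from_quat(s['orientation'])
    d=R0.inv().apply(np.array(p)-p0)/.75; w=(R0.inv()*Rt).as_rotvec()/1.5
    print(np.r_[d,w].round(4).tolist(), 'rows>=',round(max(np.linalg.norm(d)*.75/.05,np.degrees(np.linalg.norm(w)*1.5)/8.59),1))
JIG=(.5908,.0004,-12.4)
def jig(x,y,z):
    r=R.from_euler('z',JIG[2],degrees=True); return r.apply([x,y,z])+[JIG[0],JIG[1],0.]
E
python3 - <<'E'
from h import *
delta([.4675,.328,.15],tool(-15))
E
```

```text
[-0.4519, -0.1529, 0.0984, -0.001, 0.0007, 1.0059] rows>= 10.1
```

{"name": "arm_command", "arguments": {"deltas": [[-0.4519,-0.1529,0.0984,0,0,1.0],[-0.4519,-0.1529,0.0984,0,0,1.0],[-0.4519,-0.1529,0.0984,0,0,1.0],[-0.4519,-0.1529,0.0984,0,0,1.0],[-0.4519,-0.1529,0.0984,0,0,1.0],[-0.4519,-0.1529,0.0984,0,0,1.0],[-0.4519,-0.1529,0.0984,0,0,1.0],[-0.4519,-0.1529,0.0984,0,0,1.0],[-0.4519,-0.1529,0.0984,0,0,1.0],[-0.4519,-0.1529,0.0984,0,0,1.0],[-0.4519,-0.1529,0.0984,0,0,1.0],[-0.4519,-0.1529,0.0984,0,0,1.0]], "gripper": 0.36, "force": 20}}

```text
time: 1.3
eef_pos: [0.4676, 0.3285, 0.1504]
orientation: [0.79, 0.613, -0.0, -0.0]
wrist_force: [-0.5, -0.5, 0.2]
grip_width: 0.0339
finger_force: 0.0
```

```bash
python3 - <<'E'
from h import *
c=snap('scene'); s=bot.sense()
S=5;I=cv2.resize(c['color'][170:285,150:290],None,fx=S,fy=S,interpolation=cv2.INTER_CUBIC)
# mark predicted fingertip centre and the descent target
Rm=R.from_quat(s['orientation']).as_matrix()
for off in ((0,0,.019),(0,.0165,.019),(0,-.0165,.019)):
    q=(proj(c,s['eef_pos']+Rm@np.array(off))[0]+.5-[150,170])*S; cv2.circle(I,tuple(np.int32(q)),3,(0,0,255),-1)
cv2.imwrite('pics/g1.png',I)
delta([.4675,.328,.053],tool(-15))
print(s['eef_pos'],s['grip_width'],s['joints'].round(2))
E
```

```text
[-0.0008, 0.0002, 0.13, -0.0002, 0.0002, 0.0078] rows>= 1.9
[0.46752636 0.32862425 0.15049606] 0.03390530688987315 [0.49 0.32 1.63 0.   1.19 0.74]
```

View pics/g1.png

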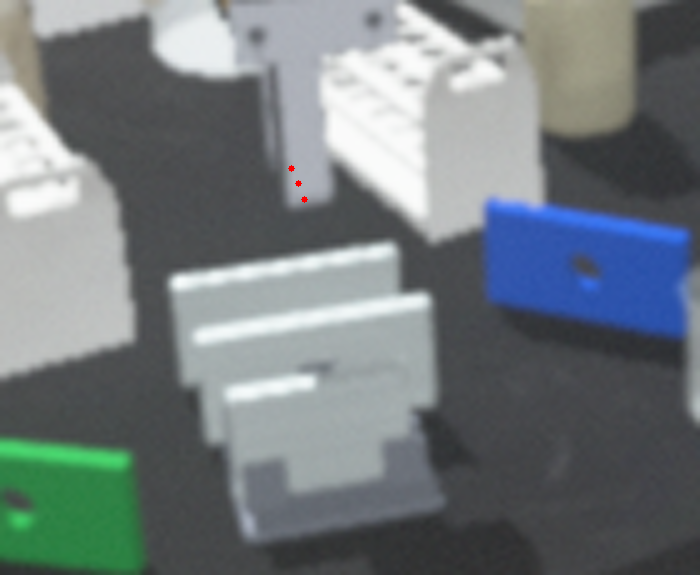

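```bash
python3 - <<'E'
from h import *
c=load('scene')
for q in((195,335),(430,298),(312,317)): print(ray(c,np.array(q)/5+[149.5,169.5],.062))
E
```

```text
[[0.4804634  0.38092903 0.062     ]]
[[0.45070983 0.27378496 0.062     ]]
[[0.4654761  0.32841942 0.062     ]]
```

{"name": "arm_command", "arguments": {"deltas": [[0,0,0.05,0,0,0.0078],[0,0,0.09,0,0,0.0078],[0,0,0.115,0,0,0.0078],[0,0,0.129,0,0,0.0078],[0,0,0.129,0,0,0.0078]]}}

```text
time: 1.85
eef_pos: [0.4668, 0.3283, 0.0527]
orientation: [0.794, 0.608, -0.001, -0.0]
wrist_force: [1.0, -0.2, -0.0]
grip_width: 0.0338
finger_force: 0.0
```

{"name": "arm_command", "arguments": {"deltas": [[0,0,0,0,0,0],[0,0,0,0,0,0],[0,0,0,0,0,0],[0,0,0,0,0,0],[0,0,0,0,0,0],[0,0,0,0,0,0]], "gripper": 0, "force": 25}}

```text
time: 2.45
eef_pos: [0.4675, 0.3291, 0.0547]
orientation: [0.794, 0.608, 0.0, -0.0]
wrist_force: [-2.2, 1.4, 6.1]
grip_width: 0.0098
finger_force: 24.9
```

{"name": "arm_command", "arguments": {"deltas": [[0,0,-0.02,0,0,0],[0,0,-0.05,0,0,0],[0,0,-0.1,0,0,0],[0,0,-0.15,0,0,0],[0,0,-0.2,0,0,0],[0,0,-0.2,0,0,0]]}}

```text
time: 3.05
eef_pos: [0.4712, 0.3298, 0.2092]
orientation: [0.794, 0.608, 0.006, 0.001]
wrist_force: [0.2, 0.6, -1.2]
grip_width: 0.0102
finger_force: 24.9
```

```bash
python3 - <<'E'
from h import *
delta(jig(-.048,-.058,.13),tool(-12.4,50)); print(jig(-.048,-.058,.1))
E
```

```text
[-0.4633, 0.2077, 0.1041, -0.5755, 0.0097, -0.0322] rows>= 7.8
[ 0.53146508 -0.0459397   0.1       ]
```

{"name": "arm_command", "arguments": {"deltas": [[-0.06,0.03,0.01,-0.05,0,0],[-0.12,0.055,0.03,-0.12,0,0],[-0.18,0.08,0.04,-0.2,0.005,-0.01],[-0.24,0.11,0.055,-0.3,0.005,-0.015],[-0.3,0.135,0.07,-0.4,0.01,-0.02],[-0.36,0.16,0.08,-0.48,0.01,-0.03],[-0.41,0.185,0.09,-0.55,0.01,-0.032],[-0.45,0.2,0.1,-0.5755,0.0097,-0.0322],[-0.4633,0.2077,0.1041,-0.5755,0.0097,-0.0322],[-0.4633,0.2077,0.1041,-0.5755,0.0097,-0.0322],[-0.4633,0.2077,0.1041,-0.5755,0.0097,-0.0322]]}}

```text
time: 4.15
eef_pos: [0.5291, -0.031, 0.1782]
orientation: [0.721, 0.575, 0.231, 0.311]
wrist_force: [-0.8, -0.1, -1.8]
grip_width: 0.0097
finger_force: 25.0
```

```bash
python3 - <<'E'
from h import *
s=bot.sense(); print(s['eef_pos'],s['joints'].round(2),s['grip_width'])
delta(jig(-.048,-.058,.13),tool(-12.4,50));delta(jig(-.048,-.058,.045),tool(-12.4,50))
for n in('scene','top'):
    c=snap(n)
    I=c['color'][100:310,170:450] if n=='scene' else c['color'][130:340,200:480]
    cv2.imwrite(f'pics/{n}2.png',I)
cv2.imwrite('pics/j2.png',cv2.resize(np.hstack([cv2.imread('pics/scene2.png'),cv2.imread('pics/top2.png')]),(800,300),interpolation=cv2.INTER_CUBIC))
E
```

```text
[ 0.52912783 -0.03100629  0.1781508 ] [-0.12 -0.01  2.32 -1.18  0.11  1.24] 0.009691187257169517
[-0.017, -0.0408, 0.0507, -0.0519, 0.0199, 0.0043] rows>= 1.0
[-0.0142, -0.1217, 0.1301, -0.0519, 0.0199, 0.0043] rows>= 2.7
```

View pics/j2.png

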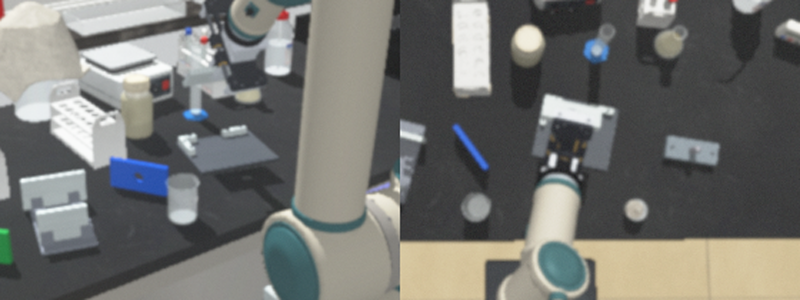

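```bash
python3 - <<'E'
from h import *
delta([.45,-.01,.24],tool(-3,0))
s=bot.sense();R0=tool(-3,0)
delta([.385,0,.14],tool(0,-45),[.45,-.01,.24],R0)
E
```

```text
[-0.0005, -0.0174, -0.1355, 0.5271, 0.0631, -0.1071] rows>= 5.4
[0.0088, -0.0872, 0.1333, 0.5235, -0.0137, -0.0331] rows>= 5.2
```

{"name": "arm_command", "arguments": {"deltas": [[0,0,-0.05,0.05,0,-0.01],[0,-0.005,-0.09,0.12,0.02,-0.03],[0,-0.01,-0.12,0.22,0.03,-0.05],[0,-0.0174,-0.1355,0.32,0.04,-0.07],[0,-0.0174,-0.1355,0.42,0.05,-0.09],[0,-0.0174,-0.1355,0.5,0.06,-0.1],[0,-0.0174,-0.1355,0.5271,0.0631,-0.1071],[0,-0.0174,-0.1355,0.5271,0.0631,-0.1071],[0,-0.0174,-0.1355,0.5271,0.0631,-0.1071]]}}

```text
time: 5.15
eef_pos: [0.4527, -0.0102, 0.2412]
orientation: [0.725, 0.689, 0.0, 0.0]
wrist_force: [0.0, -0.0, -1.3]
grip_width: 0.0097
finger_force: 25.0
```

```bash
python3 - <<'E'
from h import *
print(bot.sense()['joints'].round(2))
delta([.385,0,.14],tool(0,-45))
E
```

```text
[-0.18  0.08  1.71  0.    1.35 -0.13]
[0.009, -0.0909, 0.1349, 0.5241, -0.0134, -0.0325] rows>= 5.3
```

{"name": "arm_command", "arguments": {"deltas": [[0,-0.01,0,0.06,0,-0.005],[0.005,-0.03,0.01,0.15,-0.005,-0.01],[0.005,-0.05,0.03,0.25,-0.008,-0.02],[0.009,-0.07,0.07,0.35,-0.01,-0.025],[0.009,-0.0909,0.1,0.45,-0.0134,-0.0325],[0.009,-0.0909,0.1349,0.5241,-0.0134,-0.0325],[0.009,-0.0909,0.1349,0.5241,-0.0134,-0.0325],[0.009,-0.0909,0.1349,0.5241,-0.0134,-0.0325]]}}

```text
time: 5.95
eef_pos: [0.3827, 0.0004, 0.1383]
orientation: [0.654, 0.653, -0.271, -0.271]
wrist_force: [0.1, 0.2, -1.4]
grip_width: 0.0099
finger_force: 25.0
```

```bash
python3 - <<'E'
from h import *
print(bot.sense()['joints'].round(2))
delta([.385,0,.055],tool(0,-45));delta([.385,0,.036],tool(0,-45))
c=snap('scene'); cv2.imwrite('pics/d3.png',cv2.resize(c['color'][90:300,200:480],(800,600),interpolation=cv2.INTER_CUBIC))
E
```

```text
[-0.11  0.53  1.61 -0.08  1.78 -0.09]
[-0.0005, 0.0808, 0.0763, -0.0003, -0.0006, -0.001] rows>= 1.7
[-0.0004, 0.0987, 0.0942, -0.0003, -0.0006, -0.001] rows>= 2.0
```

View pics/d3.png

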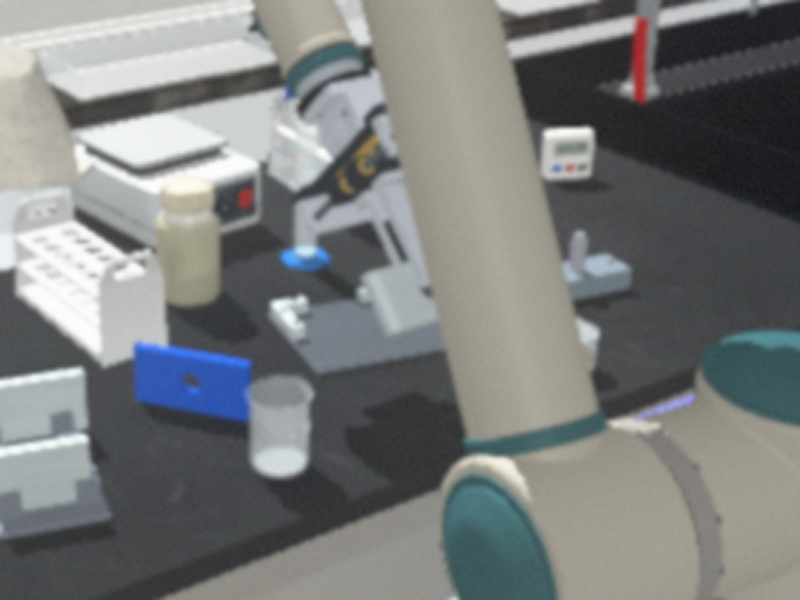

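{"name": "arm_command", "arguments": {"deltas": [[0,0.04,0.037,0,0,0],[0,0.065,0.06,0,0,0],[0,0.083,0.078,0,0,0],[0,0.09,0.085,0,0,0],[0,0.094,0.089,0,0,0],[0,0.096,0.091,0,0,0],[0,0.096,0.091,0,0,0]]}}

```text
time: 6.7
eef_pos: [0.3852, -0.0006, 0.0412]
orientation: [0.655, 0.652, -0.269, -0.27]
wrist_force: [-0.4, 0.2, -2.1]
grip_width: 0.0102
finger_force: 25.0
```

{"name": "arm_command", "arguments": {"deltas": [[0,0.002,0.002,0,0,0],[0,0.0035,0.0035,0,0,0],[0,0.0035,0.0035,0,0,0]]}}

```text
time: 7.0
eef_pos: [0.3852, -0.0005, 0.0377]
orientation: [0.655, 0.652, -0.27, -0.271]
wrist_force: [3.9, 0.8, 6.3]
grip_width: 0.0094
finger_force: 25.0
```

{"name": "arm_command", "arguments": {"deltas": [[0,0,0,0,0,0],[0,0,0,0,0,0],[0,0,0,0,0,0],[0,0,0,0,0,0]], "gripper": 0.25}}

```text
time: 7.4
eef_pos: [0.3846, -0.0006, 0.0363]
orientation: [0.655, 0.652, -0.27, -0.271]
wrist_force: [1.7, -0.1, 0.1]
grip_width: 0.0235
finger_force: 0.4
```

{"name": "arm_command", "arguments": {"deltas": [[0,0,-0.01,0,0,0],[0,0,-0.03,0,0,0],[0,0,-0.05,0,0,0],[0,0,-0.07,0,0,0],[0,0,-0.1,0,0,0],[0,0,-0.13,0,0,0],[0,0,-0.16,0,0,0],[0,0,-0.16,0,0,0]]}}

```text
time: 8.2
eef_pos: [0.4718, -0.001, 0.1224]
orientation: [0.655, 0.652, -0.269, -0.269]
wrist_force: [-0.8, 0.5, -0.0]
grip_width: 0.0232
finger_force: 0.0
```

```bash
python3 - <<'E'
from h import *
c=snap('scene');t=snap('top')
cv2.imwrite('pics/e3.png',cv2.resize(np.hstack([c['color'][130:340,230:510],t['color'][130:340,200:480]]),(800,300),interpolation=cv2.INTER_CUBIC))
s=bot.sense();print(s['eef_pos'],s['joints'].round(2))
delta([.40,0,.22],tool(0,0))
E
```

```text
[ 0.46910552 -0.00082347  0.12109309] [-0.1   0.66  1.4  -0.07  1.86 -0.09]
[0.0006, -0.1584, -0.028, -0.524, -0.001, -0.0029] rows>= 5.2
```

View pics/e3.png

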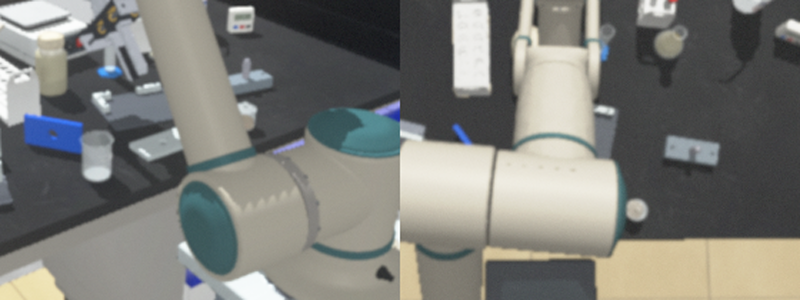

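```bash
python3 - <<'E'
from h import *
delta([.38,.34,.27],tool(20,0))
E
```

```text
[0.4538, -0.226, -0.0549, -0.5185, -0.0924, -0.2235] rows>= 7.6
```

{"name": "arm_command", "arguments": {"deltas": [[0,-0.05,-0.01,-0.1,0,-0.01],[0,-0.1,-0.03,-0.2,0,-0.03],[0.02,-0.15,-0.04,-0.3,-0.02,-0.06],[0.07,-0.2,-0.05,-0.4,-0.05,-0.1],[0.13,-0.226,-0.0549,-0.48,-0.07,-0.15],[0.19,-0.226,-0.0549,-0.5185,-0.0924,-0.2235],[0.25,-0.226,-0.0549,-0.5185,-0.0924,-0.2235],[0.31,-0.226,-0.0549,-0.5185,-0.0924,-0.2235],[0.37,-0.226,-0.0549,-0.5185,-0.0924,-0.2235],[0.43,-0.226,-0.0549,-0.5185,-0.0924,-0.2235],[0.4538,-0.226,-0.0549,-0.5185,-0.0924,-0.2235],[0.4538,-0.226,-0.0549,-0.5185,-0.0924,-0.2235]], "gripper": 1}}

```text
time: 9.5
eef_pos: [0.3791, 0.3408, 0.2685]
orientation: [0.572, 0.82, -0.001, -0.0]
wrist_force: [-0.3, -0.9, 0.2]
grip_width: 0.0941
finger_force: 0.0
```

```bash
python3 - <<'E'
from h import *
t=snap('top');c=snap('scene');g=cv2.cvtColor(t['color'],cv2.COLOR_BGR2GRAY)
P=proj(t,[.382,0,.01])[0];print(P,g[int(P[1])-20:int(P[1])+20:3,int(P[0])-26:int(P[0])+26:3])
box=(int(P[0])-30,int(P[1])-18,int(P[0])+30,int(P[1])+18)
for lo in(100,120,140): print(rect(t,box,lo,255,.009))
E
```

```text
[305.66675396 268.51415859] [[ 64  59  64  65  58  65  61  63  65  63  63  61  62  62  61  59  63  59]
 [ 62  63  65  65  64  65  61  64  67  67  66  62  61  61  61  62  57  66]
 [ 61  59  63  59  66  66  66  59  61  64  68  61  63  64  60  64  61  65]
 [ 61  65  65  79  82  84  80  77  74  73  76  70  69  74  73  66  61  65]
 [ 60  60  70 216 230 227 227 228 225 225 227 225 225 224 224 139  63  63]
 [ 62  62  74 226 237 237 236 236 236 237 236 237 237 236 236 150  62  63]
 [ 63  62  73 225 236 236 236 235 183 138 225 236 235 236 235 150  67  64]
 [ 62  62  76 226 237 236 237 235 133  74 218 236 235 236 235 150  66  64]
 [ 61  62  75 227 237 236 236 236 227 214 234 234 235 234 234 149  66  62]
 [ 62  60  75 225 236 236 236 236 235 236 237 237 235 237 235 150  63  65]
 [ 65  65  66 138 154 152 148 151 150 152 152 152 151 149 153 103  59  70]
 [ 61  62  60  61  63  64  64  61  64  61  59  69  60  58  62  64  66  63]
 [ 63  62  63  63  66  69  67  61  67  65  63  69  65  62  66  63  63  64]
 [ 64  65  63  61  62  64  63  64  70  63  59  63  65  64  62  65  67  63]]
(array([383.2,   0.9,  64.1, 119.1,  -0.5]), array([382.8,   1.3]))
(array([383.1,   1.3,  61.5, 116.9,  -0.5]), array([382.9,   1.3]))
(array([383.2,   1.3,  59.6, 114.7,  -0.5]), array([383. ,   1.5]))
```

```bash
python3 - <<'E'
from h import *
delta([.383,.0013,.08],tool(-.5)); delta([.383,.0013,.021],tool(-.5),[.383,.0013,.08],tool(-.5))
E
```

```text
[-0.4234, -0.1489, 0.2534, -0.0012, 0.0017, 0.2387] rows>= 7.7
[0.0, 0.0, 0.0787, 0.0, 0.0, 0.0] rows>= 1.2
```

{"name": "arm_command", "arguments": {"deltas": [[-0.05,-0.018,0,0,0,0.03],[-0.11,-0.04,0,0,0,0.06],[-0.17,-0.06,0,0,0,0.09],[-0.23,-0.08,0,0,0,0.12],[-0.29,-0.1,0,0,0,0.16],[-0.35,-0.12,0,0,0,0.2],[-0.4,-0.14,0.03,0,0,0.2387],[-0.4234,-0.1489,0.08,-0.0012,0.0017,0.2387],[-0.4234,-0.1489,0.14,-0.0012,0.0017,0.2387],[-0.4234,-0.1489,0.2,-0.0012,0.0017,0.2387],[-0.4234,-0.1489,0.2534,-0.0012,0.0017,0.2387],[-0.4234,-0.1489,0.2534,-0.0012,0.0017,0.2387]]}}

```text
time: 10.8
eef_pos: [0.3781, 0.0027, 0.0766]
orientation: [0.711, 0.703, -0.002, -0.005]
wrist_force: [0.6, -0.2, 0.1]
grip_width: 0.0938
finger_force: 0.0
```

```bash
python3 - <<'E'
from h import *
delta([.383,.0013,.021],tool(-.5))
E
```

```text
[-0.0021, 0.0072, 0.0741, -0.0064, -0.0028, -0.002] rows>= 1.1
```

{"name": "arm_command", "arguments": {"deltas": [[0,0,0.02,0,0,0],[0,0,0.04,0,0,0],[0,0,0.05,0,0,0],[0,0,0.05,0,0,0]]}}

```text
time: 11.2
eef_pos: [0.384, 0.0029, 0.0432]
orientation: [0.711, 0.704, 0.002, -0.0]
wrist_force: [-0.0, -0.0, 0.7]
grip_width: 0.0943
finger_force: 0.0
```

```bash
python3 - <<'E'
from h import *
print(bot.sense()['eef_pos']);delta([.383,.0013,.021],tool(-.5))
E
```

```text
[0.38401285 0.00293123 0.04319144]
[-0.0023, -0.0014, 0.0296, 0.0014, -0.0017, -0.0007] rows>= 0.4
```

{"name": "arm_command", "arguments": {"deltas": [[-0.001,-0.001,0.015,0,0,0],[-0.0023,-0.0014,0.029,0,0,0],[-0.0023,-0.0014,0.029,0,0,0]]}}

```text
time: 11.5
eef_pos: [0.383, 0.0015, 0.0212]
orientation: [0.71, 0.704, 0.002, -0.0]
wrist_force: [-0.7, 0.1, -0.2]
grip_width: 0.0939
finger_force: 0.0
```

{"name": "arm_command", "arguments": {"deltas": [[0,0,0,0,0,0],[0,0,0,0,0,0],[0,0,0,0,0,0],[0,0,0,0,0,0],[0,0,0,0,0,0],[0,0,0,0,0,0]], "gripper": 0, "force": 25}}

```text
time: 12.1
eef_pos: [0.383, 0.0018, 0.021]
orientation: [0.71, 0.704, 0.002, -0.0]
wrist_force: [-1.0, -0.4, 3.7]
grip_width: 0.0552
finger_force: 25.0
```

{"name": "arm_command", "arguments": {"deltas": [[0,0,-0.02,0,0,0],[0,0,-0.06,0,0,0],[0,0,-0.1,0,0,0],[0,0,-0.1,0,0,0]]}}

```text
time: 12.5
eef_pos: [0.3856, 0.0012, 0.0985]
orientation: [0.71, 0.704, 0.004, 0.003]
wrist_force: [0.3, -0.1, -2.5]
grip_width: 0.0556
finger_force: 25.0
```

```bash
python3 - <<'E'
from h import *
print(bot.sense()['eef_pos'],bot.sense()['grip_width']);print(jig(-.032,-.059,.07));delta(jig(-.032,-.059,.07),tool(-12.4))
E
```

```text
[0.38564369 0.00115475 0.09849836] 0.055618116694990165
[ 0.5468771  -0.05035213  0.07      ]
[-0.0668, 0.2152, 0.0399, 0.006, -0.0017, 0.1383] rows>= 3.4
```

{"name": "arm_command", "arguments": {"deltas": [[-0.015,0.05,0,0,0,0.03],[-0.03,0.1,0.005,0,0,0.07],[-0.05,0.16,0.015,0,0,0.1],[-0.06,0.2,0.03,0.003,0,0.13],[-0.0668,0.2152,0.0399,0.006,-0.0017,0.1383],[-0.0668,0.2152,0.0399,0.006,-0.0017,0.1383],[-0.0668,0.2152,0.0399,0.006,-0.0017,0.1383]]}}

```text
time: 13.2
eef_pos: [0.5414, -0.0492, 0.0648]
orientation: [0.779, 0.627, -0.004, -0.005]
wrist_force: [-0.3, -0.3, -1.7]
grip_width: 0.0555
finger_force: 25.0
```

```bash
python3 - <<'E'
from h import *
print(bot.sense()['eef_pos'],bot.sense()['joints'].round(2));delta(jig(-.032,-.059,.033),tool(-12.4))
t=snap('top'); c=snap('scene')
E
```

```text
[ 0.54140821 -0.04921178  0.06479792] [-0.22  0.37  1.8  -0.    0.99 -0.  ]
[0.0001, 0.008, 0.0423, -0.0081, 0.0001, 0.0004] rows>= 0.6
```

{"name": "arm_command", "arguments": {"deltas": [[0,0,0.02,0,0,0],[0,0,0.035,0,0,0],[0,0,0.045,0,0,0],[0,0,0.0493,0,0,0],[0,0,0.0493,0,0,0]]}}

```text
time: 13.8
eef_pos: [0.5432, -0.0497, 0.0288]
orientation: [0.779, 0.627, -0.003, -0.003]
wrist_force: [-0.9, -0.4, -2.2]
grip_width: 0.0557
finger_force: 25.0
```

```bash
python3 - <<'E'
from h import *
print(bot.sense()['eef_pos']);delta(jig(-.032,-.059,.0265),tool(-12.4))
E
```

```text
[ 0.54322864 -0.04972585  0.02877452]
[0.0002, 0.005, 0.003, -0.0055, 0.0002, 0.0] rows>= 0.1
```

{"name": "arm_command", "arguments": {"deltas": [[0,0.004,0.002,-0.0055,0,0],[0,0.005,0.003,-0.0055,0,0],[0,0.005,0.0035,-0.0055,0,0],[0,0.005,0.0035,-0.0055,0,0]]}}

```text
time: 14.2
eef_pos: [0.5475, -0.0507, 0.0265]
orientation: [0.779, 0.627, 0.0, 0.001]
wrist_force: [0.5, -0.4, -1.7]
grip_width: 0.0554
finger_force: 25.0
```

```bash
python3 - <<'E'
from h import *
print(bot.sense()['eef_pos']);delta(jig(-.032,-.059,.026),tool(-12.4))
E
```

```text
[ 0.54748177 -0.05069102  0.02653373]
[0.0003, -0.0009, 0.0007, 0.0008, 0.0002, -0.0001] rows>= 0.0
```

{"name": "arm_command", "arguments": {"deltas": [[0.0015,0,0.0007,0,0,0],[0.003,0,0.0007,0,0,0],[0.0045,0,0.0007,0,0,0],[0.0055,0,0.0007,0,0,0],[0.006,0,0.0007,0,0,0],[0.006,0,0.0007,0,0,0]]}}

```text
time: 14.8
eef_pos: [0.5484, -0.0463, 0.026]
orientation: [0.779, 0.627, 0.0, 0.001]
wrist_force: [-0.9, -0.8, -0.8]
grip_width: 0.0555
finger_force: 25.0
```

```bash
cat >> h.py <<'E'
def st():
    s=bot.sense(); r=R.from_euler('z',JIG[2],degrees=True)
    print('jig',(r.inv().apply(s['eef_pos']-[JIG[0],JIG[1],0])*1000).round(2),'F',r.inv().apply(s['wrist_force']).round(1),'w',s['grip_width'].round(4),'t',s['time'])
E
python3 -c "
from h import *
st()"
```

```text
Traceback (most recent call last):
  File "h.py", line 43, in st
    print('jig',(r.inv().apply(s['eef_pos']-[JIG[0],JIG[1],0])*1000).round(2),'F',r.inv().apply(s['wrist_force']).round(1),'w',s['grip_width'].round(4),'t',s['time'])
                                                                                                                               ^^^^^^^^^^^^^^^^^^^^^
AttributeError: 'float' object has no attribute 'round'
```

{"name": "arm_command", "arguments": {"deltas": [[0.0015,0,0,0,0,0],[0.003,0,0,0,0,0],[0.0045,0,0,0,0,0],[0.005,0,0,0,0,0],[0.005,0,0,0,0,0]]}}

```text
time: 15.3
eef_pos: [0.5486, -0.0461, 0.026]
orientation: [0.778, 0.628, -0.002, 0.003]
wrist_force: [-3.4, -11.8, 0.6]
grip_width: 0.0555
finger_force: 25.0
```

```bash
sed -i "s/s\['grip_width'\].round(4)/round(s['grip_width'],4)/" h.py
python3 -c "
from h import *
st()"
```

```text
jig [-31.22 -54.51  26.03] F [ -0.8 -12.2   0.6] w 0.0555 t 15.3
```

{"name": "arm_command", "arguments": {"deltas": [[0,0.0015,0,0,0,0],[0,0.003,0,0,0,0],[0,0.0045,0,0,0,0],[0,0.006,0,0,0,0],[0,0.0075,0,0,0,0],[0,0.0075,0,0,0,0]]}}

```text
time: 15.9
eef_pos: [0.5489, -0.0461, 0.0261]
orientation: [0.778, 0.628, -0.006, -0.002]
wrist_force: [-12.1, -10.1, 9.8]
grip_width: 0.0557
finger_force: 25.0
```

```bash
python3 -c "
from h import *
st()"
```

```text
jig [-30.96 -54.46  26.13] F [ -9.7 -12.4   9.8] w 0.0557 t 15.9
```

{"name": "arm_command", "arguments": {"deltas": [[0,0,0,0,0,0],[0,0,0,0,0,0],[0,0,0,0,0,0],[0,0,0,0,0,0]], "gripper": 0.85}}

```text
time: 16.3
eef_pos: [0.5552, -0.0435, 0.026]
orientation: [0.779, 0.627, 0.001, 0.001]
wrist_force: [0.4, -0.5, 0.8]
grip_width: 0.0794
finger_force: 0.0
```

```bash
python3 -c "
from h import *
st()
s=bot.sense();print(s['orientation'],R.from_matrix(R.from_quat(s['orientation']).as_matrix()).as_rotvec())
delta(s['eef_pos'],tool(-12.4))"
```

```text
jig [-25.31 -50.54  26.01] F [ 0.5 -0.4  0.8] w 0.0794 t 16.3
[7.79358199e-01 6.26577987e-01 6.40999763e-04 6.42446492e-04] [2.44742511e+00 1.96764812e+00 2.01293695e-03]
[0.0, 0.0, 0.0, 0.0012, -0.0001, -0.0] rows>= 0.0
```

{"name": "arm_command", "arguments": {"deltas": [[0,0.004,0,0,0,0],[0,0.007,0,0,0,0],[0,0.009,0,0,0,0],[0,0.011,0,0,0,0],[0,0.013,0,0,0,0],[0,0.015,0,0,0,0],[0,0.015,0,0,0,0]]}}

```text
time: 17.0
eef_pos: [0.5626, -0.0455, 0.0255]
orientation: [0.779, 0.627, -0.002, -0.002]
wrist_force: [-4.9, 1.3, 4.6]
grip_width: 0.08
finger_force: 3.0
```

```bash
python3 -c "
from h import *
st()"
```

```text
jig [-17.73 -50.86  25.5 ] F [-5.   0.2  4.6] w 0.08 t 17.0
```

{"name": "arm_command", "arguments": {"deltas": [[0,0.0015,-0.001,0,0,0],[0,0.003,-0.001,0,0,0],[0,0.005,-0.001,0,0,0],[0,0.007,-0.001,0,0,0],[0,0.007,-0.001,0,0,0]]}}

```text
time: 17.5
eef_pos: [0.5628, -0.0455, 0.0251]
orientation: [0.779, 0.627, -0.005, -0.006]
wrist_force: [-10.5, 2.9, 6.2]
grip_width: 0.0801
finger_force: 6.0
```

```bash
python3 -c "
from h import *
st()"
```

```text
jig [-17.49 -50.89  25.09] F [-10.9   0.6   6.2] w 0.0801 t 17.5
```

{"name": "arm_command", "arguments": {"deltas": [[0,-0.01,0,0,0,0],[0,-0.02,0,0,0,0],[0,-0.022,0,0,0,0],[0,-0.022,-0.03,0,0,0],[-0.05,-0.022,-0.06,0,0,0],[-0.1,-0.022,-0.06,0,0,0],[-0.11,-0.022,-0.06,0,0,0],[-0.11,-0.022,-0.06,0,0,0]]}}

```text
time: 18.3
eef_pos: [0.5374, -0.1256, 0.0719]
orientation: [0.78, 0.626, 0.001, 0.001]
wrist_force: [0.2, 1.0, -0.5]
grip_width: 0.0799
finger_force: 0.0
```

```bash
python3 -c "
from h import *
st();delta(jig(-.031,-.132,.0265),tool(-12.4))"
```

```text
jig [ -25.16 -134.5    71.93] F [-0.   1.1 -0.5] w 0.0799 t 18.3
[0.0033, -0.008, 0.0606, 0.0017, 0.0001, -0.0018] rows>= 0.9
```

{"name": "arm_command", "arguments": {"deltas": [[0,-0.008,0,0,0,0],[0,-0.008,0,0,0,0],[0,-0.008,0,0,0,0],[0,-0.008,0,0,0,0],[0,-0.008,0,0,0,0],[0,-0.008,0.02,0,0,0],[0,-0.008,0.04,0,0,0],[0,-0.008,0.055,0,0,0],[0,-0.008,0.0606,0,0,0],[0,-0.008,0.0606,0,0,0]], "gripper": 0}}

```text
time: 19.3
eef_pos: [0.5307, -0.1229, 0.0256]
orientation: [0.779, 0.627, -0.0, -0.0]
wrist_force: [-0.2, -0.5, -0.4]
grip_width: 0.003
finger_force: 0.0
```

```bash
python3 -c "
from h import *
st();delta(jig(-.031,-.119,.0265),tool(-12.4))"
```

```text
jig [ -32.18 -133.32   25.62] F [-0.1 -0.5 -0.4] w 0.003 t 19.3
[0.0191, 0.0016, -0.0012, -0.0002, 0.0, 0.0] rows>= 0.3
```

{"name": "arm_command", "arguments": {"deltas": [[0.006,0,-0.001,0,0,0],[0.012,0,-0.001,0,0,0],[0.016,0,-0.001,0,0,0],[0.019,0,-0.001,0,0,0],[0.021,0,-0.001,0,0,0],[0.023,0,-0.001,0,0,0],[0.025,0,-0.001,0,0,0],[0.027,0,-0.001,0,0,0],[0.027,0,-0.001,0,0,0]]}}

```text
time: 20.2
eef_pos: [0.5343, -0.1111, 0.0278]
orientation: [0.777, 0.629, -0.005, 0.005]
wrist_force: [-6.4, -23.3, 1.0]
grip_width: 0.0006
finger_force: 11.9
```

```bash
python3 -c "
from h import *
st()"
```

```text
jig [ -31.25 -121.06   27.77] F [ -1.2 -24.1   1. ] w 0.0006 t 20.2
```

{"name": "arm_command", "arguments": {"deltas": [[-0.01,0,0,0,0,0],[-0.025,0,0,0,0,0],[-0.03,0,-0.05,0,0,0],[-0.03,0,-0.1,0,0,0],[-0.03,-0.06,-0.16,0,0,0],[-0.03,-0.12,-0.22,0,0,0],[0.03,-0.18,-0.26,0,0,0],[0.09,-0.2,-0.28,0,0,0],[0.15,-0.2,-0.28,0,0,0],[0.21,-0.2,-0.28,0,0,0],[0.27,-0.2,-0.28,0,0,0],[0.33,-0.2,-0.28,0,0,0]], "gripper": 0.85}}

```text
time: 21.4
eef_pos: [0.4392, 0.1618, 0.2377]
orientation: [0.779, 0.627, 0.001, 0.001]
wrist_force: [0.2, -1.2, -0.0]
grip_width: 0.0801
finger_force: 0.0
```

{"name": "arm_command", "arguments": {"deltas": [[0.06,0,0,0,0,0],[0.12,0,0,0,0,0],[0.18,0,0,0,0,0],[0.23,0,0,0,0,0],[0.23,0,0,0,0,0]]}}

```text
time: 21.9
eef_pos: [0.477, 0.3326, 0.236]
orientation: [0.778, 0.628, 0.001, -0.001]
wrist_force: [0.1, -1.1, -0.3]
grip_width: 0.0801
finger_force: 0.0
```

```bash
python3 - <<'E'
from h import *
st()
t=snap('top');c=snap('scene')
for lo in(150,170,190): print(rect(t,(285,195,360,255),lo,255,.015))
S=7
I=cv2.resize(t['color'][190:255,290:360],None,fx=S,fy=S,interpolation=cv2.INTER_CUBIC)
J=cv2.resize(c['color'][180:230,290:370],None,fx=4,fy=4,interpolation=cv2.INTER_CUBIC)
H=max(I.shape[0],J.shape[0]); K=np.zeros((H,I.shape[1]+J.shape[1],3),np.uint8);K[:I.shape[0],:I.shape[1]]=I;K[:J.shape[0],I.shape[1]:]=J
print(K.shape);cv2.imwrite('pics/k.png',K[:600,:800])
E
```

```text
jig [-182.49  300.05  235.99] F [ 0.4 -1.  -0.3] w 0.0801 t 21.9
(array([553.5, -56.2,  73.2, 154.7, -12.7]), array([554.8, -45.4]))
(array([553.7, -56. ,  71.2, 152.5, -12.6]), array([554.6, -44.6]))
(array([553.7, -55.8,  69.2, 150. , -12.7]), array([554.3, -43.6]))
(455, 810, 3)
```

View pics/k.png

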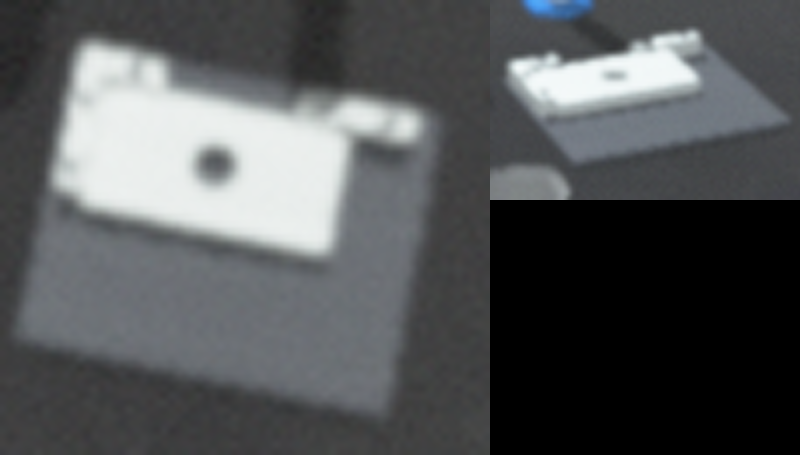

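```bash
python3 - <<'E'
from h import *
t=load('top');g=cv2.cvtColor(t['color'],cv2.COLOR_BGR2GRAY).astype(np.float32)
print('hole',ray(t,[320.2,213.1],.013))
def prof(fix,axis,a,b,z,thr):
    s=np.arange(a,b,.5); out=[]
    for f in fix:
        P=np.array([jig(f/1000,x/1000,z) if axis=='y' else jig(x/1000,f/1000,z) for x in s])
        q=proj(t,P).astype(np.float32); v=cv2.remap(g,q[:,:1],q[:,1:],cv2.INTER_LINEAR).ravel()
        k=np.nonzero((v[1:]-thr)*(v[:-1]-thr)<0)[0]; out.append([float(s[i]) for i in k])
    return out
print('base -y edge',prof((-90,-70,-30),'y',-175,-125,.005,88))
print('plate -y end',prof((-45,-30,-15),'y',-145,-85,.015,175))
print('base -x edge',prof((-130,-90,-50,-20),'x',-150,-95,.005,88))
print('plate -x edge',prof((-90,-70,-40,-20),'x',-85,-40,.015,175))
print('base +x edge in gap',prof((-45,-65),'x',-10,40,.005,88))
print('plate +x edge in gap',prof((-40,-55,-70),'x',-10,30,.015,175))
print('fence +y outer',prof((-20,-40),'y',-5,30,.019,175))
E
```

```text
hole [[ 0.55004694 -0.04708125  0.013     ]]
base -y edge [[], [-150.5], [-150.5]]
plate -y end [[-112.0], [-111.5], [-111.5]]
base -x edge [[-121.5], [-122.0], [-121.5], [-122.0]]
plate -x edge [[-59.0], [-59.5], [-59.5], [-59.5]]
base +x edge in gap [[12.5], [13.0]]
plate +x edge in gap [[-1.0], [-1.0], [-1.0]]
fence +y outer [[12.0], [11.0]]
```

```bash
python3 - <<'E'
from h import *
r=R.from_euler('z',-12.4,degrees=True); print(r.inv().apply(np.array([.550,-.0471,0])-[.5908,.0004,0]))
delta([.550,-.0471,.12],tool(-12.5))
E
```

```text
[-0.0296483  -0.05515313  0.        ]
[-0.4681, 0.2031, 0.1553, -0.0001, 0.0008, 0.0024] rows>= 8.0
```

{"name": "arm_command", "arguments": {"deltas": [[-0.05,0.02,0,0,0,0],[-0.11,0.05,0,0,0,0],[-0.17,0.07,0,0,0,0],[-0.23,0.1,0.02,0,0,0],[-0.29,0.13,0.05,0,0,0],[-0.35,0.155,0.08,0,0,0],[-0.41,0.18,0.11,0,0,0.0024],[-0.45,0.198,0.14,0,0,0.0024],[-0.4681,0.2031,0.1553,0,0,0.0024],[-0.4681,0.2031,0.1553,0,0,0.0024],[-0.4681,0.2031,0.1553,0,0,0.0024],[-0.4681,0.2031,0.1553,0,0,0.0024]]}}

```text
time: 23.2
eef_pos: [0.5501, -0.047, 0.1217]
orientation: [0.78, 0.625, 0.001, 0.001]
wrist_force: [-0.2, -0.7, -0.0]
grip_width: 0.08
finger_force: 0.0
```

```bash
python3 -c "
from h import *
st();delta([.550,-.0471,.04],tool(-12.5))"
```

```text
jig [-29.58 -55.01 121.71] F [-0.  -0.7 -0. ] w 0.08 t 23.2
[-0.0002, -0.0004, 0.1089, 0.0018, -0.0002, -0.0011] rows>= 1.6
```

Descend in two parts, then grip.

{"name": "arm_command", "arguments": {"deltas": [[0,0,0.04,0,0,0],[0,0,0.08,0,0,0],[0,0,0.1,0,0,0],[0,0,0.115,0,0,0],[0,0,0.124,0,0,0],[0,0,0.127,0,0,0],[0,0,0.127,0,0,0]]}}

```text
time: 23.9
eef_pos: [0.5506, -0.0475, 0.0257]
orientation: [0.78, 0.625, 0.001, 0.001]
wrist_force: [-0.6, 0.1, 0.9]
grip_width: 0.08
finger_force: 0.0
```

{"name": "arm_command", "arguments": {"deltas": [[0,0,0,0,0,0],[0,0,0,0,0,0],[0,0,0,0,0,0],[0,0,0,0,0,0],[0,0,0,0,0,0]], "gripper": 0, "force": 25}}

```text
time: 24.4
eef_pos: [0.5496, -0.0477, 0.0255]
orientation: [0.781, 0.625, -0.0, 0.0]
wrist_force: [-1.6, -0.4, 3.3]
grip_width: 0.0561
finger_force: 25.0
```

{"name": "arm_command", "arguments": {"deltas": [[0,0,-0.02,0,0,0],[0,0,-0.06,0,0,0],[0,0,-0.11,0,0,0],[0,0,-0.14,0,0,0],[0,0,-0.14,0,0,0],[0,0,-0.14,0,0,0],[0,0,-0.14,0,0,0]]}}

```text
time: 25.1
eef_pos: [0.5486, -0.0474, 0.1282]
orientation: [0.78, 0.625, -0.001, -0.001]
wrist_force: [-0.9, 0.4, -2.8]
grip_width: 0.0556
finger_force: 25.0
```

```bash
python3 -c "
from h import *
st();delta([.4812,-.298,.118],tool(-9.9))"
```

```text
jig [-30.95 -55.75 128.17] F [-1.   0.2 -2.8] w 0.0556 t 25.1
[-0.3457, -0.0147, 0.0137, -0.0019, 0.0002, -0.0315] rows>= 5.2
```

{"name": "arm_command", "arguments": {"deltas": [[-0.05,-0.002,0,0,0,-0.005],[-0.11,-0.005,0,0,0,-0.01],[-0.17,-0.007,0.003,0,0,-0.015],[-0.23,-0.01,0.005,0,0,-0.02],[-0.28,-0.012,0.01,0,0,-0.025],[-0.32,-0.0147,0.0137,0,0,-0.03],[-0.3457,-0.0147,0.0137,0,0,-0.0315],[-0.3457,-0.0147,0.0137,0,0,-0.0315],[-0.3457,-0.0147,0.0137,0,0,-0.0315],[-0.3457,-0.0147,0.0137,0,0,-0.0315],[-0.3457,-0.0147,0.0137,0,0,-0.0315]]}}

```text
time: 26.2
eef_pos: [0.4828, -0.297, 0.1196]
orientation: [0.765, 0.644, 0.0, -0.0]
wrist_force: [0.8, 0.3, -2.0]
grip_width: 0.0555
finger_force: 25.0
```

```bash
python3 -c "
from h import *
st();delta([.4812,-.298,.095],tool(-9.9))"
```

```text
jig [ -41.66 -313.67  119.57] F [ 0.7  0.4 -2. ] w 0.0555 t 26.2
[-0.0017, -0.0018, 0.0328, 0.0001, -0.0003, 0.0009] rows>= 0.5
```

{"name": "arm_command", "arguments": {"deltas": [[-0.0015,-0.0018,0.015,0,0,0],[-0.0017,-0.0018,0.033,0,0,0],[-0.0017,-0.0018,0.04,0,0,0],[-0.0017,-0.0018,0.046,0,0,0],[-0.0017,-0.0018,0.052,0,0,0],[-0.0017,-0.0018,0.052,0,0,0],[-0.0017,-0.0018,0.052,0,0,0]]}}

```text
time: 26.9
eef_pos: [0.4813, -0.2995, 0.0811]
orientation: [0.765, 0.643, 0.0, 0.001]
wrist_force: [0.5, -0.2, -2.7]
grip_width: 0.0555
finger_force: 25.0
```

```bash
python3 -c "
from h import *
st();delta([.4812,-.298,.046],tool(-9.9))"
```

```text
jig [ -42.54 -316.38   81.12] F [ 0.5 -0.1 -2.7] w 0.0555 t 26.9
[0.0019, -0.0006, 0.0468, 0.0009, 0.0003, -0.0] rows>= 0.7
```

{"name": "arm_command", "arguments": {"deltas": [[0.001,0,0.006,0,0,0],[0.0015,0,0.012,0,0,0],[0.0015,0,0.018,0,0,0],[0.0015,0,0.024,0,0,0],[0.0015,0,0.024,0,0,0]]}}

```text
time: 27.4
eef_pos: [0.4808, -0.2978, 0.062]
orientation: [0.766, 0.643, 0.0, -0.0]
wrist_force: [-0.2, 0.7, -1.5]
grip_width: 0.0555
finger_force: 25.0
```

```bash
python3 -c "
from h import *
st();delta([.4812,-.298,.046],tool(-9.9))"
```

```text
jig [ -43.37 -314.91   62.04] F [-0.3  0.7 -1.5] w 0.0555 t 27.4
[-0.0001, 0.0005, 0.0214, -0.0004, -0.0003, -0.0] rows>= 0.3
```

{"name": "arm_command", "arguments": {"deltas": [[0,0,0.006,0,0,0],[0,0,0.012,0,0,0],[0,0,0.017,0,0,0],[0,0,0.021,0,0,0],[0,0,0.023,0,0,0],[0,0,0.024,0,0,0],[0,0,0.024,0,0,0]]}}

```text
time: 28.1
eef_pos: [0.4814, -0.2983, 0.0449]
orientation: [0.766, 0.643, 0.0, 0.0]
wrist_force: [0.5, 0.1, -1.7]
grip_width: 0.0556
finger_force: 25.0
```

{"name": "arm_command", "arguments": {"deltas": [[0,0,0.0008,0,0,0],[0,0,0.0016,0,0,0],[0,0,0.0016,0,0,0]]}}

```text
time: 28.4
eef_pos: [0.4815, -0.2984, 0.0445]
orientation: [0.765, 0.643, 0.0, 0.001]
wrist_force: [-1.4, 0.5, 4.0]
grip_width: 0.0557
finger_force: 25.0
```

{"name": "arm_command", "arguments": {"deltas": [[0,0,0,0,0,0],[0,0,0,0,0,0],[0,0,0,0,0,0],[0,0,0,0,0,0]], "gripper": 0.8}}

```text
time: 28.8
eef_pos: [0.4814, -0.2983, 0.0436]
orientation: [0.766, 0.643, 0.0, 0.0]
wrist_force: [0.1, -0.1, 0.4]
grip_width: 0.0749
finger_force: 0.0
```

{"name": "arm_command", "arguments": {"deltas": [[0,0,-0.02,0,0,0],[0,0,-0.05,0,0,0],[0,0,-0.1,0,0,0],[0,0,-0.15,0,0,0],[0,0,-0.2,0,0,0],[0.06,0,-0.22,0,0,0],[0.12,0,-0.22,0,0,0],[0.18,0,-0.22,0,0,0],[0.24,0,-0.22,0,0,0],[0.3,0,-0.22,0,0,0],[0.36,0,-0.22,0,0,0],[0.36,0,-0.22,0,0,0]]}}

```text
time: 30.0
eef_pos: [0.5279, -0.0272, 0.2086]
orientation: [0.764, 0.646, 0.001, -0.0]
wrist_force: [0.8, -0.5, -0.3]
grip_width: 0.075
finger_force: 0.0
```

```bash
python3 - <<'E'
from h import *
t=snap('top');c=snap('scene')
for lo in(150,175,200): print(rect(t,(375,210,435,260),lo,255,.034))
Z=cloud(t); q=proj(t,[.4815,-.2975,.034])[0].astype(int); 
for d in((-12,-3),(12,2),(-8,4),(8,-4)): print(Z[q[1]+d[1],q[0]+d[0]].round(3))
s=bot.sense();print(s['time'],s['eef_pos'],s['joint_vel'].round(3))
E
```

```text
(array([ 481.6, -297.4,   60. ,  114.4,   -9.7]), array([ 481.7, -297.4]))
(array([ 481.6, -297.4,   57.6,  112.2,   -9.7]), array([ 482.2, -297.4]))
(array([ 481.6, -297.4,   55.3,  109.3,   -9.7]), array([ 482.4, -297.3]))
[ 0.492 -0.26   0.032]
[ 0.476 -0.331  0.032]
[ 0.471 -0.272  0.029]
[ 0.495 -0.321  0.029]
30.1 [ 0.52759691 -0.03153756  0.20851966] [-0.041  0.001  0.    -0.007  0.    -0.001]
```

```bash
python3 -c "
from station import bot
print(bot.hand_in())"
```

```text
the job is handed in; nothing more can be done
None
```

The job is handed in: I homed the press plate against both jig fences and released it, then fitted it flat over the shaft (about 0.2° off the foot's long side in the top camera) and released it at about 30 s of the 72 s limit. I turned it flat on the open worktop before the jig because the arm could not tilt far enough there, and the hand-in returned no score.

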